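# Pack the short reagent bottle into the hasped transport chest

## Robot

A 6-joint arm with a two-finger parallel gripper is mounted at the origin on a cart in front of the work surface, level with it; the furniture and walls round the work are solid. World frame = base frame: x ahead of the robot, y to its left, z up, the work surface at z = 0. Lengths are in mm, angles in rad, forces in N, time in s.
With the tool pointing down it reaches from about 425 to 950 mm from the base axis. Payload 3.5 kg.
Tool frame: the origin (TCP) lies on the mounting face of the last link; the fingertips stand 173 mm ahead of it and the grasp point (between the pads) lies 155 mm ahead of it; z points along the fingers, y is the direction in which the jaws open and shut (so a half turn about z gives the same grasp; the last joint's range is limited). The gripper opens to 85 mm and grips with 20 to 120 N. Pads are 22 mm wide; open, the fingers measure 114 mm over their backs; the gripper's body (76 mm by 85 mm) begins 54 mm behind the grasp point. The pads swing forward as they close: fully open they stand 13 mm farther back than shut.
Start: joints at [-1.478, 0.286, 1.577, -0, 1.279, -0.15], TCP at [162.31, -655.182, 404.725] pointing down, gripper open.
Joint ranges: [-2.77, 2.77], [-0.9, 2.22], [0.21, 2.48], [-1.53, 4.67], [0.24, 2.81], [-2.84, 2.84]. Speed limits (rad/s): [2.79, 2.79, 3.14, 3.14, 3.14, 3.14].

## Interface

Orientations are given as a unit quaternion [x, y, z, w].
In Python, from cell import telemetry, imaging, order gives the robot as it stands. The module is installed in compiled form; this text tells all that it offers.
- The arm moves only by the shell command python3 -m pendant 'ROWS' [OPENING] [FORCE]. ROWS is JSON, a list of rows, each a list of 6 numbers: the shift along the tool's x, y, z in mm, then the turn, a rotation vector about the tool's x, y, z in rad. In form: [[tx, ty, tz, wx, wy, wz], ...]. A call has 1 to 8 rows; each row is the pose to reach, as a shift and turn from the pose commanded when the call began, along the tool's axes at that moment; what a row does not reach only later rows make up. A row lasts 1/12 s, in which the tool goes at most 41.7 mm and 7.16 degrees, less where a joint would pass 70% of its speed; a pose out of reach is approached as far as the arm can. A call with a gripper value outside its range is refused whole. OPENING is the finger opening in mm, from 0 to 85.4, set as the call begins (- or left out, the last holds). The fingers move at their own pace and stop on an object; FORCE is the grip in N (left out, the last holds). Time passes only in rows, so rows that repeat a pose let the fingers close. It gives the time, the measured TCP pose, the force and the opening at its end, in the units of the state.
- telemetry.observe(): the state, without advancing time (a new reading comes with each control period).
- imaging.grab_frame(name): name is "scene" or "top" or "wrist"; returns a dict with "img" (400x640x3 uint8, red, green, blue), "camera_matrix" (3x3 intrinsics, pixels), "k1" (the pictures are not rectified: a ray, as slopes to the right and down, at radius r is drawn at 1 + k1 r^2 times it, then the intrinsics apply), "xyz" and "attitude" of the camera in the world; the wrist camera has in their place "tool_from_camera" (4x4, takes a point from camera to tool coordinates, whose origin is the TCP and whose axes are the flange's). Camera axes: x right, y down, z forward; pixel columns grow to the right and rows downward; lengths in mm; the calibration is good to about 2 mm. A picture is of the moment at which its call begins: read the wrist's pose just before it. There is no depth.
- order.sign_off(): hands the job in, once; it reports no verdict.
The state is a dict: "time": time; "joint_pos": joint angles; "qd": joint speeds; "joint_torque": joint torques, N m; "tcp_pos": TCP position; "tool_rot": TCP orientation; "contact_force": force on the tool from outside, world axes, zero at the start; "ft_torque": the same for the moment, N m; "finger_gap": finger opening in mm.
Only numpy, scipy, OpenCV 4.12 (cv2) and the standard library are available. Lean on these libraries where they do the work, as an engineer would, in place of code of your own. Each camera call takes 0.05 s, during which the arm holds its last target.

## Task

Pack the shorter of the two reagent bottles standing either side of the grey transport chest: flip the hasp off its staple and swing it right back over the top while the lid is still shut, then raise the lid all the way back to its stop, where it stays open by itself, and stand the bottle upright on the chest's floor. Leave the lid open and the hasp folded back, and do not push aside or knock over the other loose things on the bench.

Things in the scene. Friction and masses are not known exactly. Their poses are not given: they have to be found in the camera images.
- chest: Grey metal chest, fixed: 130 mm deep (x), 300 wide (y), rim 115 mm above the bench, lid top 142 mm. Origin: centre of its underside, on the bench. x points from its front (facing the robot) to its rear, y to its left seen from the robot, z up. Walls 6 mm thick; inside is one open bay 118 x 288 mm, its floor 10 mm above the bench.
- chest_floor (a point): Centre of the chest's inner floor, 10 mm above the bench.
- hasp (a joint): Hasp angle about its pin: 0 hanging over the staple, 1.57 sticking out to the front, 3.14 standing straight up (lid shut), 3.6 (stop) leaning back over the lid. Easy hinge, no spring, 110 g: let go short of about 2.8 with the lid shut it falls back over the staple; beyond about 2.9 it falls to the stop and stays.
- hasp_pin (a point): Middle of the hasp's pin (hinge axis along the chest's y), at the top front edge of the lid, 4 mm in front of it, in the middle of the width; it moves with the lid.
- hasp_grip (a point): Centre of the hasp's black grip roller, 20 mm across, 18 mm long, axis along chest y, swivelling freely on the end of a bent 8 mm bar at the strap's end (strap 40 x 82 x 4 mm). Pinch its flat ends from above; the hasp then swings freely between the fingers. Hasp on staple: 45 mm in front of and 50 mm below the pin (92 mm above the bench).
- lid (a joint): Opening angle of the lid about its hinge at the chest's rear rim, 0 shut, 1.75 (stop) fully open, leaning back. It weighs about 700 g with the hasp, has slight friction and no spring: let go beyond about 1.3 (hasp folded back) it falls back to the stop and stays; short of about 1.2 it falls shut.
- lid_hinge (a point): Middle of the lid's hinge line, at the chest's rear rim (65 mm behind the chest's centre, 115 mm above the bench; axis along the chest's y); fixed to the chest.
- lid_tab_left (a point): Centre of the left lid tab's black boss, a disc 20 mm across, 14 mm thick, axis along chest y, on a 12 mm bar 35 mm in front of the lid, 120 mm left of its middle. Shut: 128 mm above the bench, 165 mm in front of and 13 mm above the lid's hinge. Pinch its flat sides from above; it turns between the fingers as the lid rises.
- lid_tab_right (a point): The same on the right lid tab, 120 mm right of the lid's middle. Either tab lifts the lid; a wall shelf overhangs the far right part of the bench, so there is more room for the wrist at the left tab.
- bottle_short_center (a point): Centre (half-way up) of the shorter reagent bottle, loose, upright, about 0.26 kg: 126 mm tall, body 63 mm across up to 77 mm above its underside, screw cap 28 mm across from 79 to 124 mm. Its z axis runs up through the cap. It stands left or right of the chest, the taller bottle on the other side.
- bottle_tall: The taller reagent bottle, 152 mm tall, 68 mm in diameter, loose; stays where it is. Origin: centre of its underside.
- timer: Digital bench timer, 30 x 66 x 59 mm, loose; stays where it is. Origin: centre of its underside.
- beaker: Beaker with used tips, 72 mm in diameter, 88 mm tall, loose; stays where it is. Origin: centre of its underside.
- flask: Small culture flask lying flat, 50 x 102 x 32 mm, loose, in front of the chest; stays where it is. Origin: centre of its underside.
- bottle_short: The shorter reagent bottle as a whole (same bottle as above); origin: centre of its underside.
- staple (a point): Front end of the staple, a steel loop 6 mm wide and 24 mm high (80 to 104 mm above the bench) that projects 19 mm from the middle of the chest's front through the hasp's slot. While the hasp is on it, it holds the lid shut (at most about 0.05 rad of play).
Not all that is in view belongs to the job. Leave any green or purple look-alike of the bottle_short alone.

How it is judged:
By the outcome, as a careful person would: the job done as asked, in the order asked, and still so for the second after the job is handed in, with the robot touching nothing.
It also fails if it takes over 69 s, if anything falls off the work surface, if the arm or the gripper's body presses on something with over 40 N, if the wrist force passes 120 N, or if a joint passes its speed limit or range.

## Working session

There is one attempt and no reset: what is moved stays moved. The work goes in short steps, Python scripts to look and compute and a shell command to move; the robot and the scene stay as the last step left them, time stands still between calls to the robot, and variables do not carry over. Pictures are saved under pics/ and viewed, and the job is handed in when it is done.

```bash
mkdir -p pics; cat > h.py <<'E'
import numpy as np, cv2
from cell import telemetry, imaging
from scipy.spatial.transform import Rotation as R
def grab(name,fn=None):
    s=telemetry.observe(); f=imaging.grab_frame(name)
    if fn: cv2.imwrite('pics/'+fn,f['img'][:,:,::-1])
    return s,f
def campose(f,s=None):
    if 'tool_from_camera' in f:
        T=np.array(f['tool_from_camera']); Rt=R.from_quat(s['tool_rot']).as_matrix()
        return Rt@T[:3,3]+np.array(s['tcp_pos']), Rt@T[:3,:3]
    return np.array(f['xyz']), (R.from_quat(f['attitude']).as_matrix() if np.size(f['attitude'])==4 else np.array(f['attitude']))
def ray(f,u,v,s=None):
    K=np.array(f['camera_matrix']);p=np.array([(u-K[0,2])/K[0,0],(v-K[1,2])/K[1,1]]);q=p.copy()
    for _ in range(30): q=p/(1+f['k1']*(q@q))
    c,A=campose(f,s); d=A@np.array([q[0],q[1],1]); return c,d/np.linalg.norm(d)
def onz(f,u,v,z,s=None):
    c,d=ray(f,u,v,s); return c+d*(z-c[2])/d[2]
def tri(rs):
    M=np.zeros((3,3));b=np.zeros(3)
    for c,d in rs:
        P=np.eye(3)-np.outer(d,d);M+=P;b+=P@c
    x=np.linalg.solve(M,b); return x,[np.linalg.norm((np.eye(3)-np.outer(d,d))@(x-c)) for c,d in rs]
def proj(f,X,s=None):
    c,A=campose(f,s);p=A.T@(np.array(X)-c);q=p[:2]/p[2];q=q*(1+f['k1']*(q@q));K=np.array(f['camera_matrix'])
    return q*[K[0,0],K[1,1]]+[K[0,2],K[1,2]]
E
python3 - <<'E'
from h import *
for n in ['scene','top','wrist']:
    s,f=grab(n,n+'0.png'); print(n,f.get('xyz'),f.get('attitude'),f['camera_matrix'],f['k1'],f.get('tool_from_camera'))
print(s)
E
```

```text
scene [-604.1807363  -650.50765425  680.5279576 ] [ 0.72861683 -0.40716095  0.27652792 -0.4763085 ] [[391.68440281   0.         318.21178293]
 [  0.         391.68440281 205.56170725]
 [  0.           0.           1.        ]] -0.026352005241620728 None
top [ 333.92813848   26.14102196 1381.35856764] [ 0.71183327 -0.69844377  0.05305257 -0.05152788] [[403.45871205   0.         315.83941648]
 [  0.         403.45871205 207.73044104]
 [  0.           0.           1.        ]] -0.08996557303766389 None
wrist None None [[322.48737217   0.         320.87430161]
 [  0.         322.48737217 202.66881026]
 [  0.           0.           1.        ]] -0.04972933602368649 [[-5.68860055e-04 -9.56909823e-01 -2.90384687e-01  7.32589115e+01]
 [ 9.99999747e-01 -6.68136469e-04  2.42734697e-04  1.87555403e-01]
 [-4.26291815e-04 -2.90384475e-01  9.56909962e-01  3.07871978e+01]
 [ 0.00000000e+00  0.00000000e+00  0.00000000e+00  1.00000000e+00]]
{'time': 0.1, 'joint_pos': array([-1.47799962e+00,  2.87116712e-01,  1.57802678e+00,  1.02047439e-05,
        1.27860917e+00, -1.50037572e-01]), 'qd': array([-0.00047528, -0.00207664, -0.00372274,  0.00042614,  0.00084713,
       -0.00115046]), 'joint_torque': array([ 7.08003099e-04, -4.07295871e+01, -2.93701512e+01, -1.41448327e-04,
        3.40323124e-03, -6.26848930e-06]), 'tcp_pos': array([ 162.29080875, -654.96938212,  403.46074087]), 'tool_rot': array([ 9.92637590e-01,  1.21117499e-01,  3.57883831e-05, -1.07941828e-03]), 'contact_force': array([-0.81871418, -0.42794353,  0.14792905]), 'ft_torque': array([-0.04254913,  0.06543101, -0.03256372]), 'finger_gap': 85.5247502157479}
```

View pics/scene0.png

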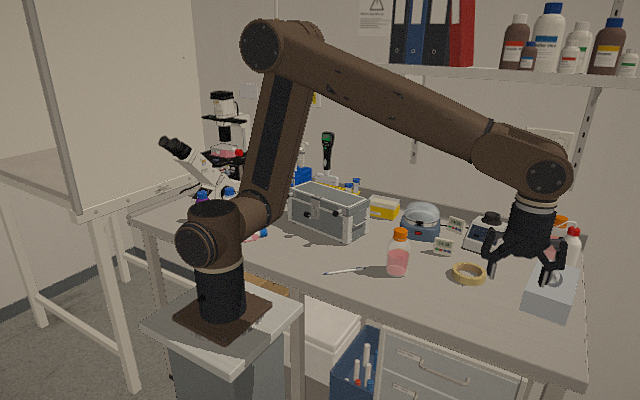

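View pics/top0.png

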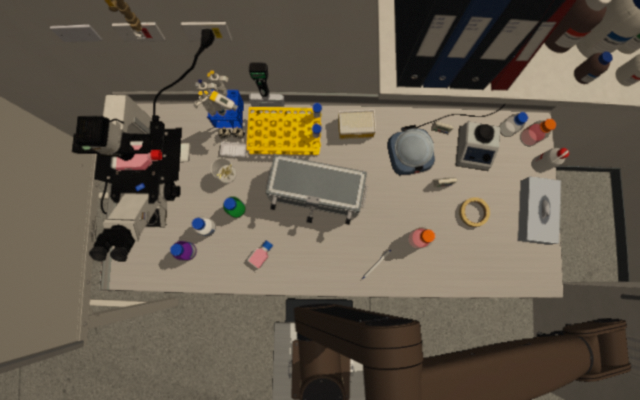

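View pics/wrist0.png

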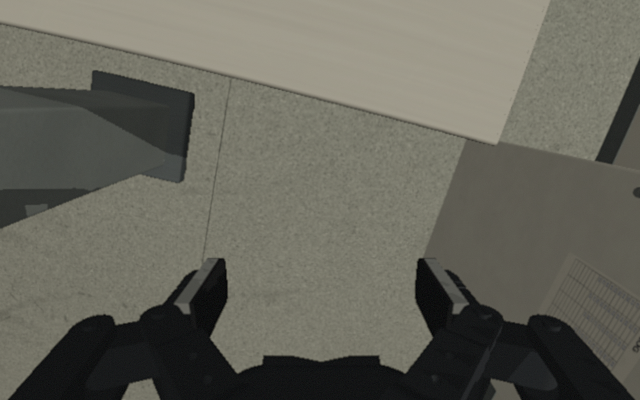

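```bash
python3 - <<'E'
from h import *
a=cv2.imread('pics/top0.png'); 
A=cv2.resize(a[140:285,160:300],None,fx=4,fy=4,interpolation=cv2.INTER_CUBIC);cv2.imwrite('pics/c1.png',A)
B=cv2.resize(a[150:290,255:455],None,fx=4,fy=4,interpolation=cv2.INTER_CUBIC);cv2.imwrite('pics/c2.png',B)
s=cv2.imread('pics/scene0.png');C=cv2.resize(s[155:285,230:430],None,fx=4,fy=4,interpolation=cv2.INTER_CUBIC);cv2.imwrite('pics/c3.png',C)
E
```

```text
(no output)
```

View pics/c1.png

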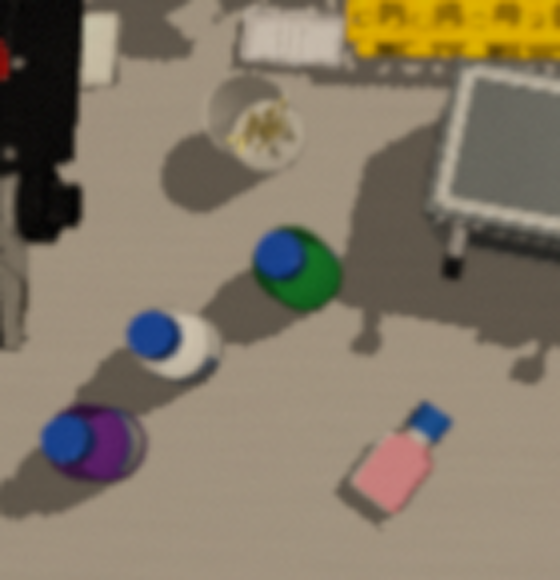

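View pics/c2.png

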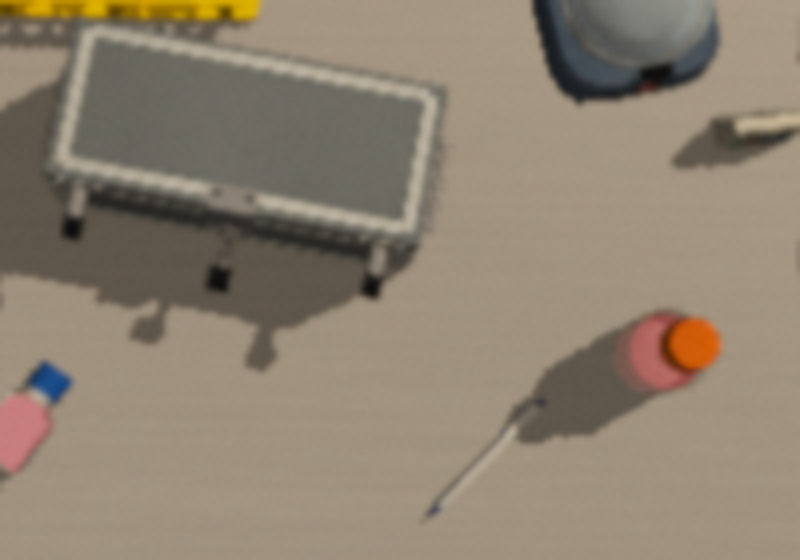

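View pics/c3.png

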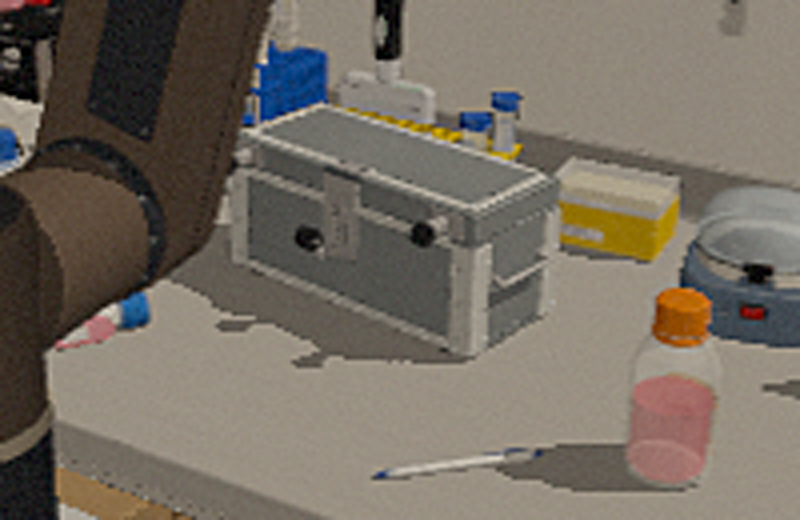

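```bash
python3 - <<'E'
from h import *
_,f=grab('top')
c2=lambda u,v:(u/4-.375+255,v/4-.375+150)
c1=lambda u,v:(u/4-.375+160,v/4-.375+140)
P=lambda n,uv,z:print(n,onz(f,*uv,z).round(1))
for n,uv in dict(rl=(80,25),rr=(443,90),fr=(418,240),fl=(50,170)).items(): P(n,c2(*uv),142)
P('tabL',c2(72,228),138);P('tabR',c2(371,287),138);P('grip',c2(218,278),102)
P('white',c1(154,335),126);P('green',c1(280,253),126);P('purple',c1(68,440),126);
P('orange',c2(694,343),152)
P('beaker',c1(270,135),88);P('flask',c1(395,465),32);P('flaskcap',c1(432,422),25);P('timer',c2(770,125),59)
L=onz(f,*c2(72,228),138);Rr=onz(f,*c2(371,287),138);d=(L-Rr);print(np.linalg.norm(d),np.arctan2(-d[0],d[1]))
# base triangulated orange cap
_,g=grab('scene'); uv=(683/4-.375+230,296/4-.375+155); print(tri([ray(f,*c2(694,343)),ray(g,*uv)]))
E
```

```text
rl [682.6 159.1 142. ]
rr [ 635.3 -128.9  142. ]
fr [ 515.4 -109.4  142. ]
fl [565.2 178.4 142. ]
tabL [520.3 160.  138. ]
tabR [478.4 -73.4 138. ]
grip [487.5  45.9 102. ]
white [464.2 394.9 126. ]
green [531.4 298.1 126. ]
purple [380.2 458.5 126. ]
orange [ 438.  -321.7  152. ]
beaker [635.7 319.7  88. ]
flask [369.4 213.5  32. ]
flaskcap [406.2 184.6  25. ]
timer [ 631.6 -417.5   59. ]
237.18807035053504 -0.1771870832202544
(array([ 438.26137941, -322.13585351,  153.48889409]), [np.float64(0.9373476990539278), np.float64(0.9373476990540158)])
```

```bash
cat >> h.py <<'E'
TH=-0.178
def Rdown(th=TH):
    x=np.array([np.cos(th),np.sin(th),0]);z=np.array([0,0,-1.]);return np.stack([x,np.cross(z,x),z],1)
def go(tcp,th=TH):
    s=telemetry.observe();Rt=R.from_quat(s['tool_rot']).as_matrix()
    d=Rt.T@(np.array(tcp)-s['tcp_pos']);w=R.from_matrix(Rt.T@Rdown(th)).as_rotvec()
    print('shift',d.round(1),'rot',w.round(3),'t',s['time']);return d,w
E
python3 -c "
from h import *
go([400,-400,405])"
```

```text
shift [ 292.  -190.4   -0.7] rot [-0.001  0.     0.421] t 0.25
```

```bash
python3 -m pendant '[[292,-190,0,0,0,0.42],[292,-190,0,0,0,0.42],[292,-190,0,0,0,0.42],[292,-190,0,0,0,0.42],[292,-190,0,0,0,0.42],[292,-190,0,0,0,0.42],[292,-190,0,0,0,0.42],[292,-190,0,0,0,0.42]]' 60 30; python3 -c "
from h import *
go([450,50,400])"
```

```text
time: 0.92
tcp_pos: [390.8, -409.8, 404.8]
tool_rot: [0.996, -0.089, 0.0, 0.0]
contact_force: [-0.2, -1.0, 0.6]
finger_gap: 60.4
shift [ -22.9 -463.     4.7] rot [ 0.    -0.     0.001] t 0.9167
```

```bash
python3 -m pendant '[[-20,-300,0,0,0,0],[-20,-300,0,0,0,0],[-20,-300,0,0,0,0],[-20,-300,0,0,0,0],[-20,-300,0,0,0,0],[-20,-300,0,0,0,0],[-20,-300,0,0,0,0],[-20,-300,0,0,0,0]]'; python3 -m pendant '[[-10,-150,5,0,0,0],[-10,-150,5,0,0,0],[-10,-150,5,0,0,0],[-10,-150,5,0,0,0],[-10,-150,5,0,0,0]]'; python3 -c "
from h import *
grab('wrist','w1.png');grab('top','t1.png')
go([450,50,400])"
```

```text
time: 1.58
tcp_pos: [422.6, -108.2, 404.6]
tool_rot: [0.996, -0.086, 0.0, -0.001]
contact_force: [0.4, -0.8, 0.1]
finger_gap: 60.2
time: 2.0
tcp_pos: [439.4, 40.1, 399.6]
tool_rot: [0.996, -0.086, -0.0, -0.001]
contact_force: [-0.7, 0.1, -0.4]
finger_gap: 59.6
shift [  8.1 -14.3  -0.3] rot [0.001 0.    0.003] t 2.1
```

View pics/w1.png

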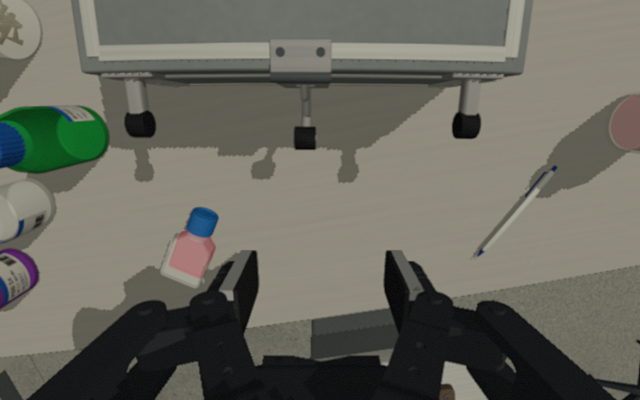

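```bash
python3 - <<'E'
from h import *
s,f=grab('wrist'); img=f['img'].max(2)
out={}
for n,(u,v),z in [('L',(140,124),128),('R',(466,125),128),('G',(305,137),92)]:
    w=img[v-25:v+25,u-25:u+25]<45
    k,l,st,ce=cv2.connectedComponentsWithStats(w.astype(np.uint8)); i=1+st[1:,4].argmax()
    c=ce[i]+[u-25,v-25]; X=onz(f,*c,z,s); out[n]=X; print(n,c.round(1),st[i],X.round(1))
d=out['L']-out['R'];print(np.linalg.norm(d),np.arctan2(-d[0],d[1]))
th=np.arctan2(-d[0],d[1]); C=(out['L']+out['R'])/2+100*np.array([np.cos(th),np.sin(th),0]);print('C',C)
G=C+[-114*np.cos(th),-114*np.sin(th),0];print('G pred',G)
E
```

```text
L [135.5 126. ] [  5  13  31  27 676] [522.2 161.5 128. ]
R [460.5 126.5] [  7  12  27  27 586] [479.6 -75.  128. ]
G [300.  138.5] [ 10  16  21  22 453] [488.1  45.9  92. ]
240.38881501979864 -0.17832698883538026
C [599.34319059  25.51572764 128.        ]
G pred [487.15102149  45.73742865 128.        ]
```

```bash
python3 -c "
from h import *
go([487.5,45.8,247],-0.178)"
```

```text
shift [ 45.5 -17.7 152.7] rot [ 0.001 -0.     0.002] t 2.15
```

```bash
python3 -m pendant '[[20,-8,35,0,0,0],[45,-17,70,0,0,0],[45,-17,80,0,0,0.001],[45,-17,80,0,0,0.002]]' 45 30;  python3 -m pendant '[[0,0,0,0,0,0],[0,0,0,0,0,0]]'; python3 -c "
from h import *
go([487.5,45.8,247],-0.178)
grab('wrist','w2.png')"
```

```text
time: 2.48
tcp_pos: [486.3, 44.2, 315.1]
tool_rot: [0.996, -0.091, -0.005, 0.0]
contact_force: [-1.0, -0.5, 0.1]
finger_gap: 44.8
time: 2.65
tcp_pos: [487.0, 44.6, 321.5]
tool_rot: [0.996, -0.09, 0.001, 0.0]
contact_force: [0.3, 0.1, 0.5]
finger_gap: 45.1
shift [ 0.1 -1.2 74.5] rot [ 0.    -0.003 -0.002] t 2.65
```

View pics/w2.png

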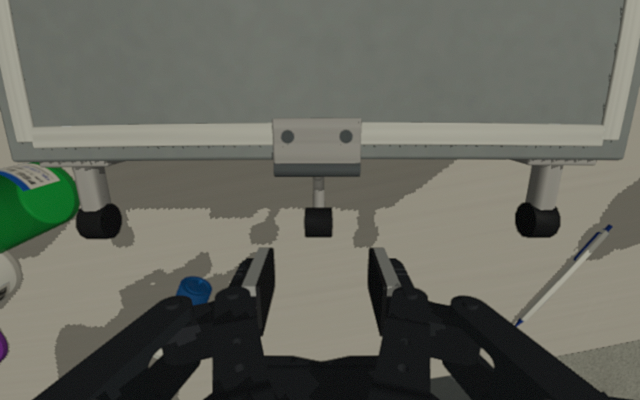

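```bash
python3 -m pendant '[[0,-1,38,0,0,0],[0,-1,65,0,0,0],[0,-1,75,0,0,0],[0,-1,75,0,0,0],[0,-1,75,0,0,0]]';  python3 -m pendant '[[0,0,0,0,0,0],[0,0,0,0,0,0],[0,0,0,0,0,0],[0,0,0,0,0,0],[0,0,0,0,0,0]]' 5 30; python3 -c "
from h import *
go([487.5,45.8,247],-0.178)
grab('wrist','w3.png')"
```

```text
time: 3.12
tcp_pos: [487.4, 46.3, 246.3]
tool_rot: [0.996, -0.09, 0.001, 0.0]
contact_force: [0.4, -1.2, 0.6]
finger_gap: 45.0
time: 3.53
tcp_pos: [488.1, 46.3, 246.9]
tool_rot: [0.996, -0.089, 0.002, 0.0]
contact_force: [-0.4, -0.4, 7.8]
finger_gap: 17.2
shift [-0.5  0.6 -0.1] rot [ 0.    -0.004 -0.001] t 3.5333
```

View pics/w3.png

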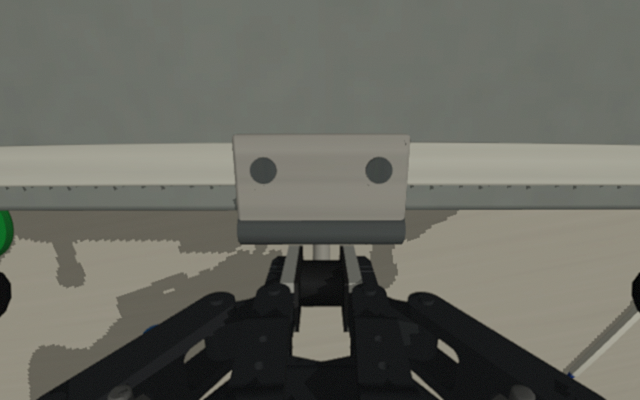

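```bash
python3 -c "
import numpy as np
prev=None
g=lambda p:np.array([-50*np.sin(p)-45*np.cos(p),-50*np.cos(p)+45*np.sin(p)])
for k in range(4):
  b=g(.85*k)
  print([ (round(.85*k+.85/8*i,2),(g(.85*k+.85/8*i)-b)[0].round(1),-(g(.85*k+.85/8*i)-b)[1].round(1)) for i in range(1,9)])
"
```

```text
[(0.11, np.float64(-5.0), np.float64(-5.1)), (0.21, np.float64(-9.5), np.float64(-10.6)), (0.32, np.float64(-13.4), np.float64(-16.6)), (0.42, np.float64(-16.6), np.float64(-23.0)), (0.53, np.float64(-19.1), np.float64(-29.7)), (0.64, np.float64(-20.9), np.float64(-36.6)), (0.74, np.float64(-22.0), np.float64(-43.7)), (0.85, np.float64(-22.3), np.float64(-50.8))]
[(0.96, np.float64(0.5), np.float64(-7.1)), (1.06, np.float64(1.7), np.float64(-14.2)), (1.17, np.float64(3.6), np.float64(-21.0)), (1.27, np.float64(6.3), np.float64(-27.7)), (1.38, np.float64(9.7), np.float64(-34.0)), (1.49, np.float64(13.7), np.float64(-39.9)), (1.59, np.float64(18.3), np.float64(-45.3)), (1.7, np.float64(23.5), np.float64(-50.3))]
[(1.81, np.float64(5.7), np.float64(-4.4)), (1.91, np.float64(11.8), np.float64(-8.1)), (2.02, np.float64(18.2), np.float64(-11.1)), (2.12, np.float64(25.0), np.float64(-13.5)), (2.23, np.float64(31.9), np.float64(-15.1)), (2.34, np.float64(39.0), np.float64(-16.0)), (2.44, np.float64(46.1), np.float64(-16.2)), (2.55, np.float64(53.3), np.float64(-15.5))]
[(2.66, np.float64(7.0), np.float64(1.4)), (2.76, np.float64(13.8), np.float64(3.5)), (2.87, np.float64(20.4), np.float64(6.3)), (2.97, np.float64(26.6), np.float64(9.8)), (3.08, np.float64(32.4), np.float64(14.0)), (3.19, np.float64(37.8), np.float64(18.7)), (3.29, np.float64(42.6), np.float64(24.0)), (3.4, np.float64(46.8), np.float64(29.8))]
```

```bash
python3 -m pendant '[[-5,0,-5.1,0,0,0],[-9.5,0,-10.6,0,0,0],[-13.4,0,-16.6,0,0,0],[-16.6,0,-23,0,0,0],[-19.1,0,-29.7,0,0,0],[-20.9,0,-36.6,0,0,0],[-22,0,-43.7,0,0,0],[-22.3,0,-50.8,0,0,0]]'; python3 -c "
from h import *
go([487.5,45.8,247],-0.178)
grab('wrist','w4.png')"
```

```text
time: 4.25
tcp_pos: [465.6, 50.3, 297.1]
tool_rot: [0.996, -0.089, 0.003, 0.0]
contact_force: [7.1, -1.7, -0.8]
finger_gap: 17.6
shift [22.   0.5 50.3] rot [-0.    -0.006 -0.001] t 4.25
```

View pics/w4.png

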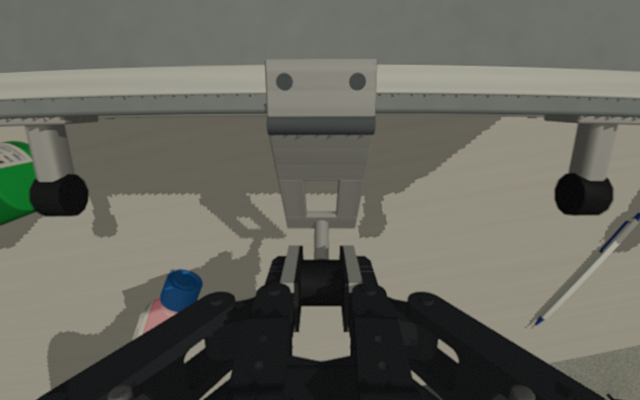

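The hasp is off the staple and swinging with the gripper (roller at (321,283)). Carrying on with the arc.

```bash
python3 -m pendant '[[0.5,0,-7.1,0,0,0],[1.7,0,-14.2,0,0,0],[3.6,0,-21,0,0,0],[6.3,0,-27.7,0,0,0],[9.7,0,-34,0,0,0],[13.7,0,-39.9,0,0,0],[18.3,0,-45.3,0,0,0],[23.5,0,-50.3,0,0,0]]'; python3 -m pendant '[[5.7,0,-4.4,0,0,0],[11.8,0,-8.1,0,0,0],[18.2,0,-11.1,0,0,0],[25,0,-13.5,0,0,0],[31.9,0,-15.1,0,0,0],[39,0,-16,0,0,0],[46.1,0,-16.2,0,0,0],[53.3,0,-15.5,0,0,0]]'; python3 -c "
from h import *
go([487.5,45.8,247],-0.178)
grab('wrist','w5.png')"
```

```text
time: 4.97
tcp_pos: [487.5, 46.4, 345.2]
tool_rot: [0.996, -0.089, -0.003, -0.0]
contact_force: [-1.1, -0.2, 0.8]
finger_gap: 17.3
time: 5.63
tcp_pos: [542.0, 36.6, 363.6]
tool_rot: [0.996, -0.089, 0.002, 0.0]
contact_force: [-0.3, -0.6, 4.1]
finger_gap: 17.5
shift [-55.7   0.7 116.4] rot [-0.    -0.004 -0.001] t 5.6333
```

View pics/w5.png

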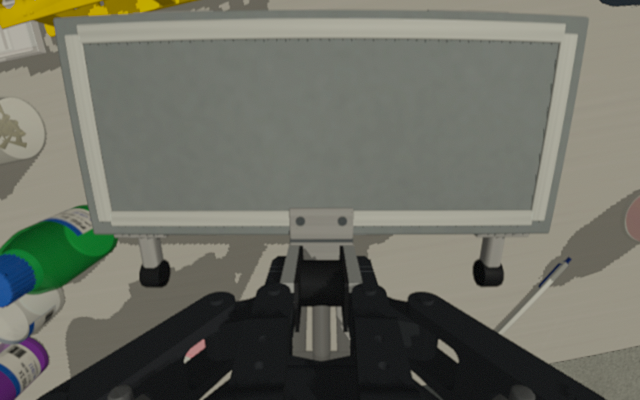

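```bash
python3 -m pendant '[[7,0,1.4,0,0,0],[13.8,0,3.5,0,0,0],[20.4,0,6.3,0,0,0],[26.6,0,9.8,0,0,0],[32.4,0,14,0,0,0],[37.8,0,18.7,0,0,0],[42.6,0,24,0,0,0],[46.8,0,29.8,0,0,0]]'; python3 -m pendant '[[0,0,0,0,0,0],[0,0,0,0,0,0],[0,0,0,0,0,0],[0,0,0,0,0,0]]' 50; python3 -m pendant '[[0,0,-30,0,0,0],[0,0,-60,0,0,0],[0,0,-80,0,0,0],[0,0,-80,0,0,0]]'; python3 -c "
from h import *
s,f=grab('wrist','w6.png')
th=-0.178;C=np.array([599.3,25.5,0]);x=np.array([np.cos(th),np.sin(th),0]);y=np.array([-np.sin(th),np.cos(th),0])
L=C-100*x+120*y;print('L',L)
go(L+[0,0,300]);go(L+[0,0,283])"
```

```text
time: 6.35
tcp_pos: [588.2, 28.2, 332.4]
tool_rot: [0.996, -0.09, 0.003, -0.0]
contact_force: [6.5, -0.2, 3.6]
finger_gap: 17.5
time: 6.68
tcp_pos: [586.0, 28.6, 330.3]
tool_rot: [0.996, -0.089, -0.002, -0.0]
contact_force: [1.0, 0.7, -0.7]
finger_gap: 50.3
time: 7.02
tcp_pos: [587.4, 28.5, 417.5]
tool_rot: [0.996, -0.089, 0.005, 0.0]
contact_force: [0.7, 0.0, 0.6]
finger_gap: 50.1
L [522.12740511 161.31012701   0.        ]
shift [ -88.  -119.1  114.2] rot [-0.    -0.005 -0.001] t 7.0667
shift [ -88.1 -119.1  131.2] rot [-0.    -0.005 -0.001] t 7.0667
```

View pics/w6.png

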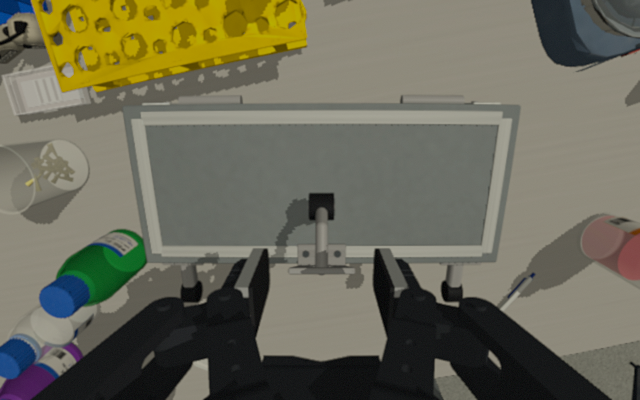

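```bash
python3 -m pendant '[[-30,-30,0,0,0,0],[-60,-65,20,0,0,0],[-88,-100,45,0,0,0],[-88,-119,60,0,0,0],[-88,-119,70,0,0,0],[-88,-119,70,0,0,0]]' 45; python3 -c "
from h import *
s,f=grab('wrist','w7.png')
go([522.1,161.3,283])"
```

```text
time: 7.57
tcp_pos: [518.9, 162.5, 336.0]
tool_rot: [0.996, -0.088, -0.005, 0.001]
contact_force: [-0.1, 0.2, -0.3]
finger_gap: 45.1
shift [ 2.4 -0.2 55.3] rot [0.002 0.006 0.   ] t 7.6167
```

View pics/w7.png

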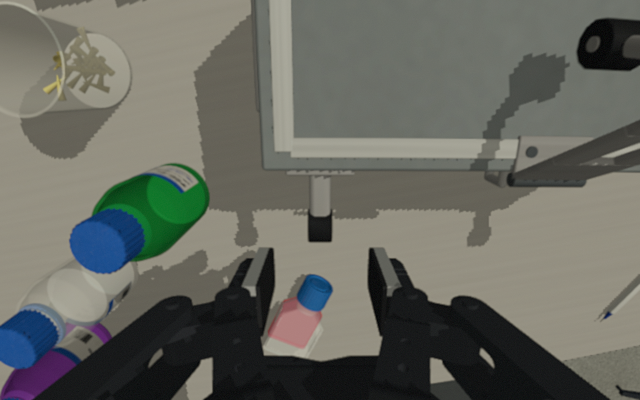

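```bash
python3 -m pendant '[[0,0,30,0,0,0],[0.5,0,50,0,0,0],[0.5,0,56,0,0,0],[0.5,0,56,0,0,0]]';python3 -c "
from h import *
go([522.1,161.3,283])"; python3 -m pendant '[[0,0,0,0,0,0],[0,0,0,0,0,0],[0,0,0,0,0,0],[0,0,0,0,0,0],[0,0,0,0,0,0]]' 3 40; python3 -c "
from h import *
s,f=grab('wrist','w8.png')
go([522.1,161.3,283])"
```

```text
time: 7.95
tcp_pos: [521.7, 160.0, 284.0]
tool_rot: [0.996, -0.09, -0.002, 0.0]
contact_force: [-0.2, -0.5, -0.2]
finger_gap: 45.0
shift [ 0.1 -1.4  1. ] rot [ 0.001  0.004 -0.003] t 7.95
time: 8.37
tcp_pos: [522.7, 161.6, 287.7]
tool_rot: [0.996, -0.089, 0.002, -0.001]
contact_force: [0.9, 3.6, 4.0]
finger_gap: 13.2
shift [-0.6  0.4  4.7] rot [-0.002 -0.004 -0.001] t 8.4167
```

View pics/w8.png

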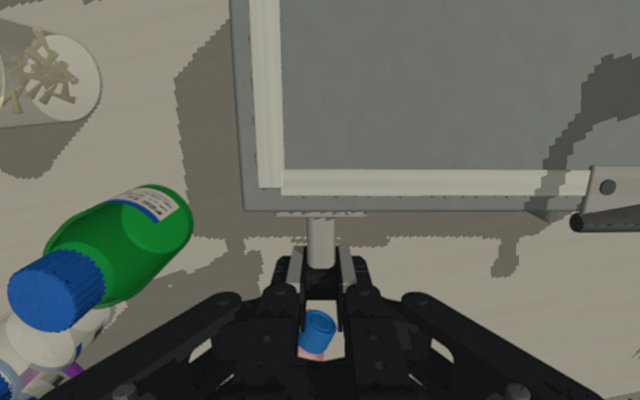

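```bash
python3 -c "
import numpy as np
g=lambda p:np.array([-165*np.cos(p)+13*np.sin(p),165*np.sin(p)+13*np.cos(p)])
n=.42
for k in range(4):
  b=g(n*k)
  print([ (round(n*k+n/8*i,2),float((g(n*k+n/8*i)-b)[0].round(1)),float(-(g(n*k+n/8*i)-b)[1].round(1))) for i in range(1,9)])
"
```

```text
[(0.05, 0.9, -8.6), (0.1, 2.3, -17.2), (0.16, 4.1, -25.7), (0.21, 6.3, -34.1), (0.26, 9.0, -42.4), (0.32, 12.1, -50.5), (0.37, 15.7, -58.4), (0.42, 19.6, -66.2)]
[(0.47, 4.4, -7.5), (0.53, 9.1, -14.8), (0.58, 14.2, -21.8), (0.63, 19.7, -28.6), (0.68, 25.5, -35.0), (0.73, 31.7, -41.1), (0.79, 38.1, -46.9), (0.84, 44.9, -52.4)]
[(0.89, 7.0, -5.1), (0.94, 14.3, -9.8), (1.0, 21.9, -14.1), (1.05, 29.6, -18.1), (1.1, 37.6, -21.6), (1.16, 45.7, -24.6), (1.21, 54.0, -27.3), (1.26, 62.4, -29.5)]
[(1.31, 8.5, -1.8), (1.36, 17.1, -3.1), (1.42, 25.7, -4.0), (1.47, 34.4, -4.4), (1.52, 43.1, -4.4), (1.57, 51.8, -3.9), (1.63, 60.4, -2.9), (1.68, 69.0, -1.5)]
```

```bash
python3 -m pendant '[[0.9,0,-8.6,0,0,0],[2.3,0,-17.2,0,0,0],[4.1,0,-25.7,0,0,0],[6.3,0,-34.1,0,0,0],[9,0,-42.4,0,0,0],[12.1,0,-50.5,0,0,0],[15.7,0,-58.4,0,0,0],[19.6,0,-66.2,0,0,0]]'; python3 -c "
from h import *
s,f=grab('wrist','w9.png')
go([522.1,161.3,283])"
```

```text
time: 9.08
tcp_pos: [540.6, 158.3, 349.9]
tool_rot: [0.996, -0.09, -0.001, -0.001]
contact_force: [3.0, 5.3, -7.5]
finger_gap: 13.0
shift [-19.5   0.5  68.8] rot [-0.002  0.001 -0.002] t 9.1333
```

View pics/w9.png

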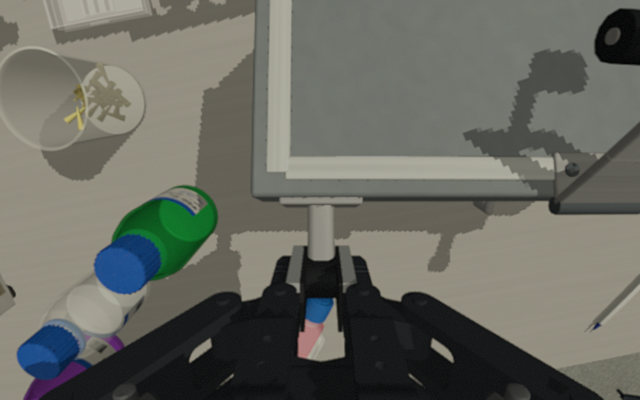

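Lid is rising with the tab still pinched (boss at (320,275)).

```bash
python3 -m pendant '[[4.4,0,-7.5,0,0,0],[9.1,0,-14.8,0,0,0],[14.2,0,-21.8,0,0,0],[19.7,0,-28.6,0,0,0],[25.5,0,-35,0,0,0],[31.7,0,-41.1,0,0,0],[38.1,0,-46.9,0,0,0],[44.9,0,-52.4,0,0,0]]'; python3 -m pendant '[[7,0,-5.1,0,0,0],[14.3,0,-9.8,0,0,0],[21.9,0,-14.1,0,0,0],[29.6,0,-18.1,0,0,0],[37.6,0,-21.6,0,0,0],[45.7,0,-24.6,0,0,0],[54,0,-27.3,0,0,0],[62.4,0,-29.5,0,0,0]]'; python3 -c "
from h import *
s,f=grab('wrist','w10.png');grab('scene','s10.png')
go([522.1,161.3,283])"
```

```text
time: 9.8
tcp_pos: [584.2, 150.6, 402.0]
tool_rot: [0.996, -0.089, -0.005, -0.001]
contact_force: [-2.4, 6.2, -2.6]
finger_gap: 13.0
time: 10.47
tcp_pos: [646.2, 139.5, 433.2]
tool_rot: [0.996, -0.089, -0.003, -0.001]
contact_force: [-1.0, 5.2, 1.2]
finger_gap: 13.0
shift [-126.2    0.9  150.9] rot [-0.002  0.003 -0.001] t 10.5667
```

View pics/w10.png

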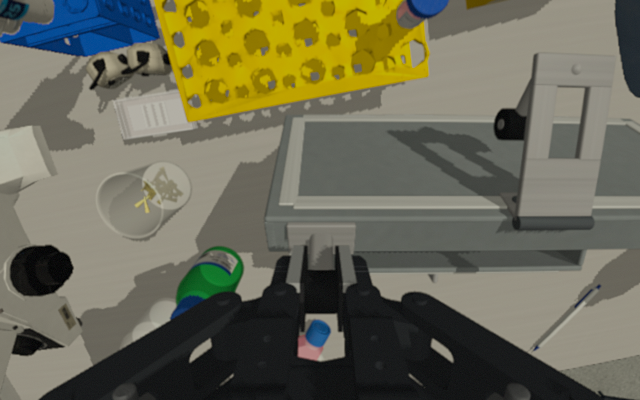

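View pics/s10.png

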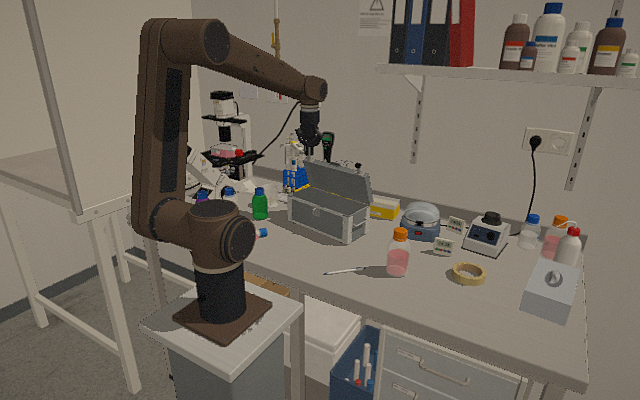

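```bash
python3 -m pendant '[[8.5,0,-1.8,0,0,0],[17.1,0,-3.1,0,0,0],[25.7,0,-4,0,0,0],[34.4,0,-4.4,0,0,0],[43.1,0,-4.4,0,0,0],[51.8,0,-3.9,0,0,0],[60.4,0,-2.9,0,0,0],[69,0,-1.5,0,0,0]]'; python3 -m pendant '[[3,0,0.5,0,0,0],[5,0,1,0,0,0],[5,0,1,0,0,0],[5,0,1,0,0,0]]';  python3 -m pendant '[[0,0,0,0,0,0],[0,0,0,0,0,0],[0,0,0,0,0,0],[0,0,0,0,0,0]]' 45; python3 -m pendant '[[0,0,-30,0,0,0],[0,0,-60,0,0,0],[0,0,-70,0,0,0],[0,0,-70,0,0,0]]';python3 -c "
from h import *
s,f=grab('wrist','w11.png');grab('scene','s11.png')
go([464,395,370])"
```

```text
time: 11.23
tcp_pos: [714.9, 127.1, 436.1]
tool_rot: [0.996, -0.089, 0.0, -0.001]
contact_force: [-0.2, 5.6, 3.6]
finger_gap: 13.3
time: 11.57
tcp_pos: [719.8, 126.2, 435.1]
tool_rot: [0.996, -0.089, 0.001, -0.001]
contact_force: [0.4, 4.0, 3.7]
finger_gap: 12.7
time: 11.9
tcp_pos: [719.6, 124.7, 433.4]
tool_rot: [0.996, -0.09, -0.001, 0.001]
contact_force: [0.4, 0.6, 0.6]
finger_gap: 45.1
time: 12.23
tcp_pos: [719.5, 125.0, 509.3]
tool_rot: [0.996, -0.09, 0.004, -0.0]
contact_force: [0.1, 0.0, 0.6]
finger_gap: 45.3
shift [-299.5 -220.   133.5] rot [ 0.     0.    -0.001] t 12.3333
```

View pics/w11.png

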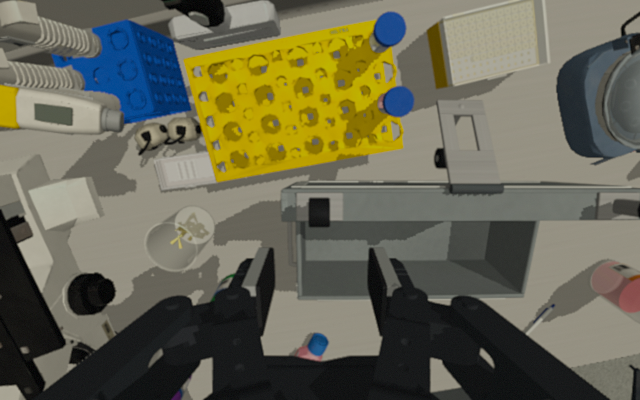

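View pics/s11.png

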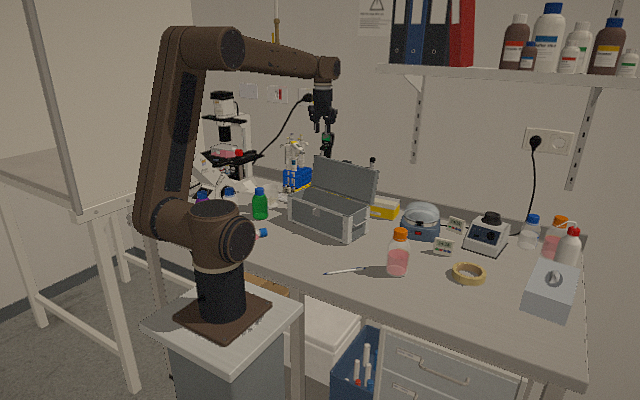

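```bash
python3 -m pendant '[[-150,-110,30,0,0,0],[-150,-110,30,0,0,0],[-150,-110,30,0,0,0],[-150,-110,30,0,0,0],[-150,-110,30,0,0,0]]'; python3 -m pendant '[[-170,-90,60,0,0,0],[-170,-90,60,0,0,0],[-170,-90,60,0,0,0],[-170,-90,60,0,0,0],[-170,-90,60,0,0,0],[-170,-90,60,0,0,0]]'; python3 -c "
from h import *
s,f=grab('wrist','w12.png')
go([464,395,370])"
```

```text
time: 12.75
tcp_pos: [588.4, 262.8, 469.6]
tool_rot: [0.996, -0.088, -0.004, 0.001]
contact_force: [-0.1, 0.0, 0.2]
finger_gap: 45.2
time: 13.25
tcp_pos: [435.1, 381.3, 407.9]
tool_rot: [0.996, -0.087, -0.005, 0.002]
contact_force: [-0.7, -0.6, -0.7]
finger_gap: 45.1
shift [ 24.1 -19.4  39.2] rot [0.005 0.006 0.003] t 13.3
```

View pics/w12.png

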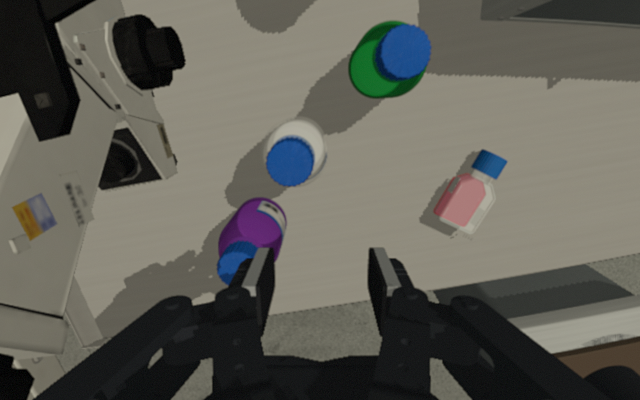

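```bash
python3 - <<'E'
from h import *
s,f=grab('wrist')
im=f['img'].astype(int)
cv2.imwrite('pics/w12c.png',cv2.resize(f['img'][90:300,190:350,::-1],None,fx=3,fy=3,interpolation=cv2.INTER_CUBIC)[:600])
m=((im[:,:,2]>im[:,:,0]+40)&(im[:,:,2]>90)).astype(np.uint8)
m[:120]=0;m[200:]=0;m[:,:240]=0;m[:,340:]=0
k,l,st,ce=cv2.connectedComponentsWithStats(m);i=1+st[1:,4].argmax();print(ce[i],st[i])
X=onz(f,*ce[i],124,s);print(X)
X2=onz(f,*ce[i]+np.array([st[i][2]/2,0]),124,s);print('rad',np.linalg.norm(X2-X))
_,t=grab('top');print(proj(t,X))
go([X[0],X[1],155+103])
E
```

```text
[289.45418994 164.94022346] [ 266  140   47   50 1790]
[466.75250027 398.37747767 124.        ]
rad 18.725178089339828
[197.27122441 222.61944331]
shift [ 23.2 -24.2 154.1] rot [ 0.002  0.002 -0.   ] t 13.4
```

View pics/w12c.png

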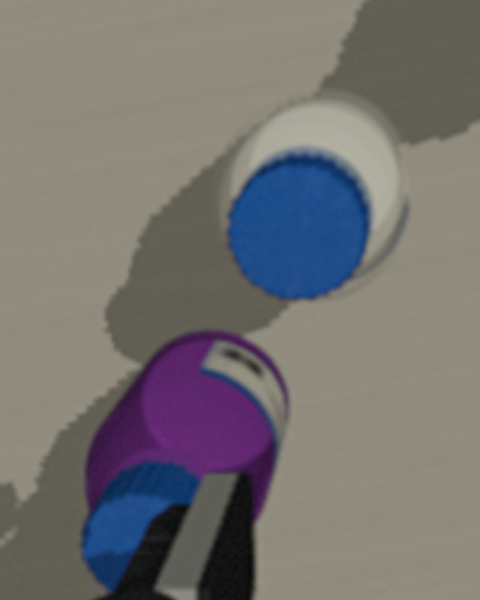

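```bash
python3 -m pendant '[[20,-22,35,0,0,0],[23,-24,70,0,0,0],[23,-24,75,0,0,0],[23,-24,75,0,0,0],[23,-24,75,0,0,0],[23,-24,75,0,0,0]]' 60 40; python3 - <<'E'
from h import *
s,f=grab('wrist','w13.png')
def cap(f,box):
    im=f['img'].astype(int);m=((im[:,:,2]>im[:,:,0]+40)&(im[:,:,2]>90)).astype(np.uint8)
    a,b,c,d=box;n=np.zeros_like(m);n[b:d,a:c]=m[b:d,a:c]
    k,l,st,ce=cv2.connectedComponentsWithStats(n);i=1+st[1:,4].argmax();return ce[i],st[i]
c,st=cap(f,(270,150,370,320));print(c,st)
_,t=grab('top');ct,stt=cap(t,(188,213,212,232));print(ct,stt)
print(onz(f,*c,124,s),onz(t,*ct,126),tri([ray(f,*c,s),ray(t,*ct)]))
go([466,397,258])
E
```

```text
time: 13.9
tcp_pos: [468.1, 398.4, 341.6]
tool_rot: [0.996, -0.09, 0.001, -0.001]
contact_force: [0.3, -0.2, -0.4]
finger_gap: 59.9
[321.04224872 229.76660988] [ 291  195   59   67 2935]
[200.  226.5] [199 226   3   2   6]
[467.82281303 398.33257696 124.        ] [454.46156128 388.34009274 126.        ] (array([456.94425482, 399.07378001,  93.97737646]), [np.float64(1.567006045213861), np.float64(1.5670060452138428)])
shift [-1.7  2.2 84. ] rot [-0.003 -0.003 -0.002] t 14.0
```

View pics/w13.png

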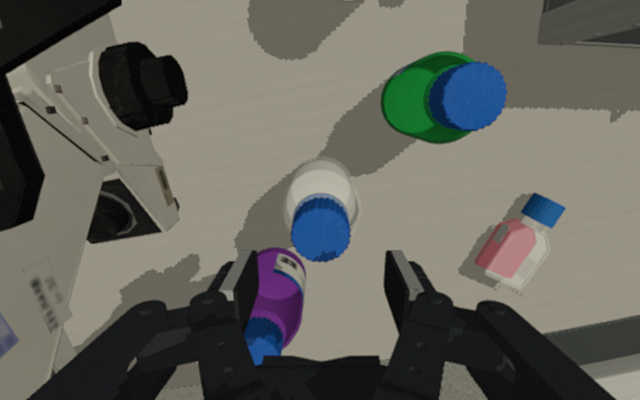

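```bash
python3 -m pendant '[[0,0,40,0,0,0],[0,0,70,0,0,0],[0,0,83,0,0,0],[0,0,84,0,0,0],[0,0,84,0,0,0]]';  python3 -c "
from h import *
s,f=grab('wrist','w14.png')
go([467.5,398.3,258])"; python3 -m pendant '[[0,0,0,0,0,0],[0,0,0,0,0,0],[0,0,0,0,0,0],[0,0,0,0,0,0],[0,0,0,0,0,0]]' 5 50; python3 -c "
from h import *
s,f=grab('wrist','w15.png')
go([467.5,398.3,258])"
```

```text
time: 14.42
tcp_pos: [467.4, 398.8, 255.8]
tool_rot: [0.996, -0.089, 0.0, -0.0]
contact_force: [0.5, 0.4, 0.1]
finger_gap: 60.2
shift [-0.2  0.9 -0.8] rot [-0.002 -0.002 -0.001] t 14.4667
time: 14.88
tcp_pos: [468.0, 399.2, 258.0]
tool_rot: [0.996, -0.089, 0.002, -0.001]
contact_force: [-1.4, -0.5, 6.7]
finger_gap: 35.4
shift [-0.4  1.   0. ] rot [-0.003 -0.003 -0.001] t 14.9333
```

View pics/w15.png

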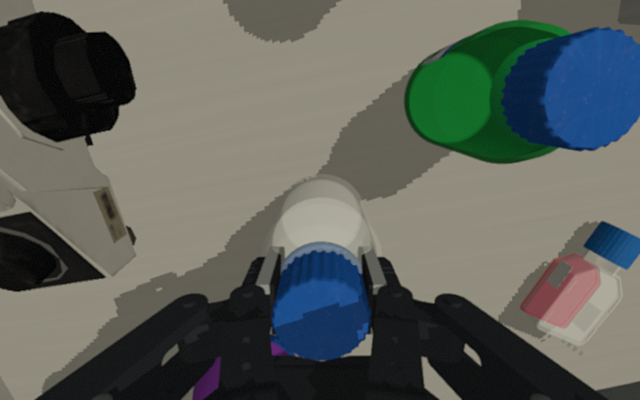

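```bash
python3 -m pendant '[[0,0,0,0,0,0],[0,0,0,0,0,0],[0,0,-10,0,0,0],[0,0,-25,0,0,0],[0,0,-40,0,0,0],[0,0,-40,0,0,0]]'; python3 -c "
from h import *
s,f=grab('wrist','w16.png');grab('scene','s16.png')
print(s['finger_gap'],s['contact_force'])
th=-.178;C=np.array([599.3,25.5,0]);x=np.array([np.cos(th),np.sin(th),0])
T=C-12*x;print(T)
go(T+[0,0,440]);go([T[0],T[1],268])"
```

```text
time: 15.43
tcp_pos: [467.8, 399.1, 298.4]
tool_rot: [0.996, -0.089, 0.002, -0.002]
contact_force: [0.9, 1.3, -2.4]
finger_gap: 35.1
35.05252492848883 [ 0.90321745  1.27414093 -2.42430644]
[587.48960259  27.62473835   0.        ]
shift [ 184.7  343.5 -144.7] rot [-0.    -0.001 -0.001] t 15.5333
shift [184.6 343.6  27.3] rot [-0.    -0.001 -0.001] t 15.5333
```

View pics/w16.png

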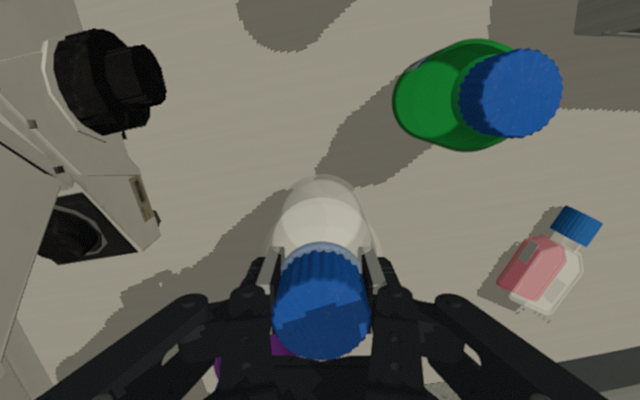

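View pics/s16.png

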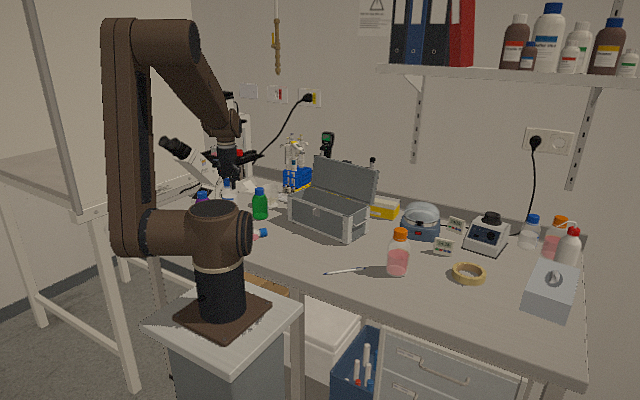

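```bash
python3 -m pendant '[[0,0,-30,0,0,0],[0,0,-65,0,0,0],[0,0,-100,0,0,0],[5,10,-130,0,0,0],[15,30,-144,0,0,0],[28,58,-144,0,0,0],[44,88,-144,0,0,0],[60,118,-144,0,0,0]]'; python3 -m pendant '[[16,30,0,0,0,0],[32,60,0,0,0,0],[50,90,0,0,0,0],[67,120,0,0,0,0],[85,150,0,0,0,0],[100,180,0,0,0,0],[112,205,0,0,0,0],[119,218,0,0,0,0]]'; python3 -m pendant '[[2,5,0,0,0,0],[2,7,0,0,0,0],[2,7,0,0,0,0],[2,7,0,0,0,0]]'; python3 -c "
from h import *
s,f=grab('wrist','w17.png');print(s['finger_gap'])
th=-.178;C=np.array([599.3,25.5,0]);x=np.array([np.cos(th),np.sin(th),0])
T=C-15*x
go([T[0],T[1],268])"
```

```text
time: 16.2
tcp_pos: [504.9, 270.8, 437.7]
tool_rot: [0.996, -0.089, -0.001, 0.0]
contact_force: [0.0, -0.4, -3.2]
finger_gap: 34.8
time: 16.87
tcp_pos: [583.8, 33.2, 436.9]
tool_rot: [0.996, -0.091, -0.002, 0.001]
contact_force: [-0.6, 0.2, -3.2]
finger_gap: 35.2
time: 17.2
tcp_pos: [583.8, 30.1, 438.7]
tool_rot: [0.996, -0.089, -0.001, -0.0]
contact_force: [0.3, 0.1, -3.1]
finger_gap: 34.9
34.93517828710498
shift [  1.2   2.1 170.9] rot [-0.001  0.001  0.001] t 17.25
```

View pics/w17.png

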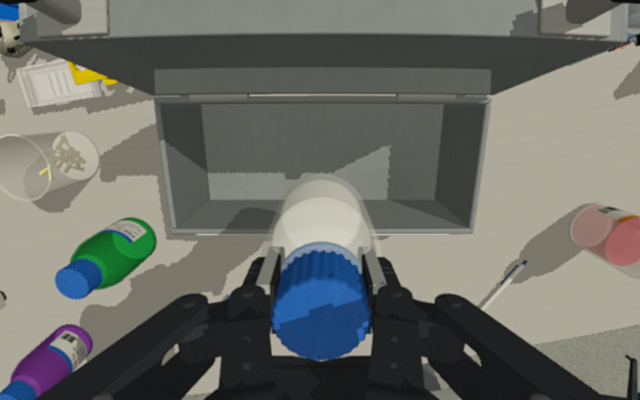

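```bash
python3 -m pendant '[[1,2,30,0,0,0],[1,2,60,0,0,0],[1,2,90,0,0,0],[1,2,115,0,0,0],[1,2,135,0,0,0],[1,2,150,0,0,0],[1,2,158,0,0,0],[1,2,162,0,0,0]]';  python3 -m pendant '[[0,0,1,0,0,0],[0,0,3,0,0,0],[0,0,4,0,0,0]]'; python3 -c "
from h import *
s,f=grab('wrist','w18.png');print(s['finger_gap'],s['contact_force'])
go([584.5,28.2,268])"
```

```text
time: 17.92
tcp_pos: [584.3, 27.8, 275.7]
tool_rot: [0.996, -0.089, -0.001, -0.0]
contact_force: [0.0, -0.1, -2.4]
finger_gap: 35.3
time: 18.17
tcp_pos: [585.3, 26.9, 274.5]
tool_rot: [0.996, -0.089, 0.001, 0.0]
contact_force: [-0.2, -0.4, -3.0]
finger_gap: 35.2
35.23863598086609 [-0.16416674 -0.40592194 -3.03266317]
shift [-0.9 -1.2  6.2] rot [-0.    -0.002 -0.001] t 18.2167
```

View pics/w18.png

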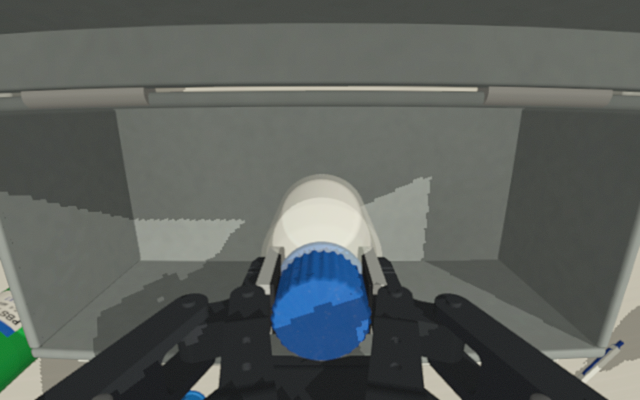

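Bottle hangs upright inside the bay, a few mm above the floor. Easing down to contact.

```bash
python3 -m pendant '[[0,0,1.5,0,0,0],[0,0,3,0,0,0],[0,0,3,0,0,0]]'; python3 -m pendant '[[0,0,1,0,0,0],[0,0,2,0,0,0],[0,0,2,0,0,0]]'
```

```text
time: 18.47
tcp_pos: [584.8, 26.7, 270.2]
tool_rot: [0.996, -0.09, 0.0, 0.0]
contact_force: [-0.4, 0.7, -3.3]
finger_gap: 35.3
time: 18.72
tcp_pos: [584.9, 26.7, 268.3]
tool_rot: [0.996, -0.09, 0.0, 0.0]
contact_force: [-0.8, -0.5, -2.6]
finger_gap: 35.2
```

```bash
python3 -m pendant '[[0,0,1,0,0,0],[0,0,1,0,0,0],[0,0,1,0,0,0]]'; python3 -m pendant '[[0,0,1,0,0,0],[0,0,1,0,0,0],[0,0,1,0,0,0]]'
```

```text
time: 18.97
tcp_pos: [585.1, 26.7, 268.2]
tool_rot: [0.996, -0.089, 0.0, 0.0]
contact_force: [-2.7, -0.4, 3.3]
finger_gap: 35.2
time: 19.22
tcp_pos: [585.3, 26.6, 268.2]
tool_rot: [0.996, -0.089, 0.001, 0.0]
contact_force: [-3.3, -0.7, 8.1]
finger_gap: 35.2
```

Contact with the floor (weight gone, +8 N). Release and go up.

```bash
python3 -m pendant '[[0,0,-0.5,0,0,0],[0,0,-0.5,0,0,0],[0,0,-0.5,0,0,0],[0,0,-0.5,0,0,0],[0,0,-0.5,0,0,0]]' 65; python3 -m pendant '[[0,0,-15,0,0,0],[0,0,-40,0,0,0],[0,0,-75,0,0,0],[0,0,-110,0,0,0],[0,0,-150,0,0,0],[0,0,-180,0,0,0],[0,0,-180,0,0,0]]'; python3 -m pendant '[[-40,0,0,0,0,0],[-80,0,0,0,0,0],[-120,0,0,0,0,0],[-120,0,0,0,0,0],[-120,0,0,0,0,0]]'; python3 -c "
from h import *
grab('wrist','w20.png');grab('scene','s20.png');grab('top','t20.png')
a=cv2.imread('pics/s20.png');cv2.imwrite('pics/s20c.png',cv2.resize(a[140:260,180:380],None,fx=4,fy=4,interpolation=cv2.INTER_CUBIC))"
```

```text
time: 19.63
tcp_pos: [584.8, 26.8, 266.3]
tool_rot: [0.996, -0.089, -0.0, -0.0]
contact_force: [0.3, -0.2, 1.1]
finger_gap: 65.1
time: 20.22
tcp_pos: [585.8, 26.7, 455.9]
tool_rot: [0.996, -0.089, 0.008, 0.0]
contact_force: [0.0, -0.2, 0.4]
finger_gap: 65.2
time: 20.63
tcp_pos: [464.9, 48.6, 445.6]
tool_rot: [0.996, -0.089, -0.0, -0.0]
contact_force: [0.9, 0.4, 0.5]
finger_gap: 64.9
```

View pics/w20.png

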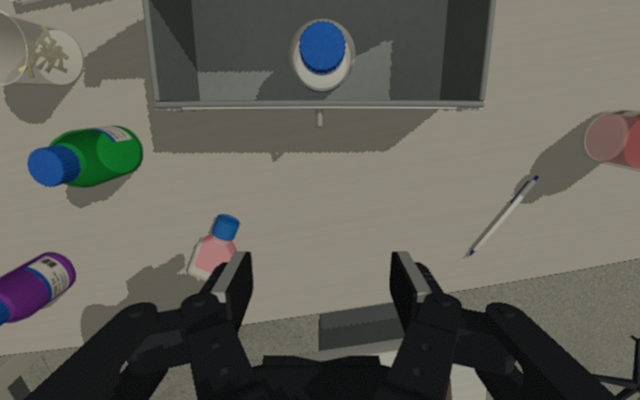

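View pics/s20c.png

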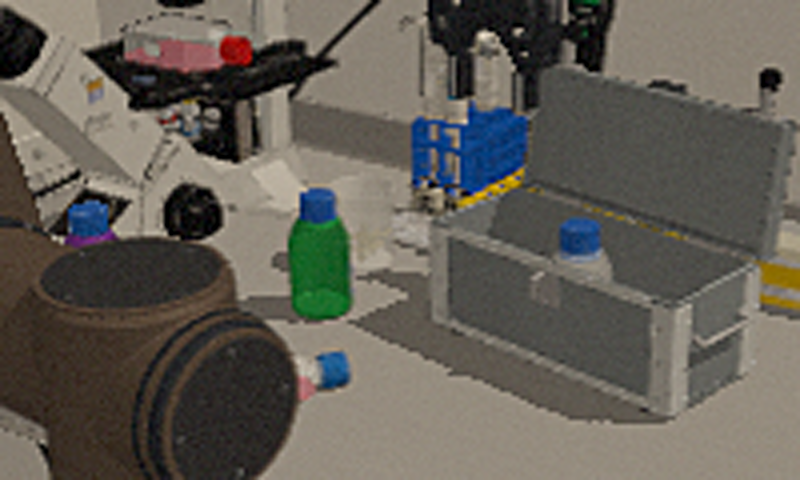

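View pics/t20.png

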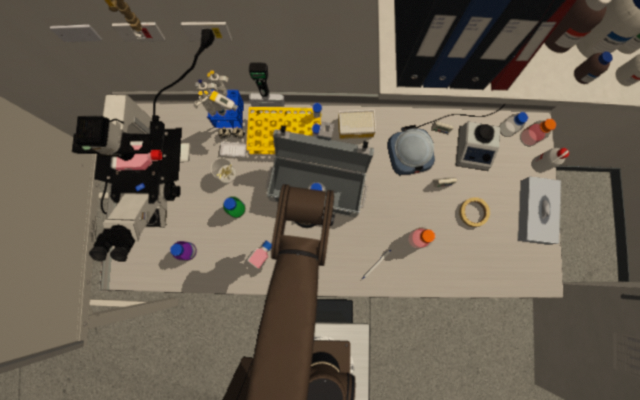

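```bash
python3 -c "
from cell import order
print(order.sign_off())"
```

```text
the job is handed in; nothing more can be done
None
```

The short reagent bottle is packed: it stands upright on the chest floor, with the lid open and the hasp folded back. I handed the job in at about 21 s of the 69 s allowed.

- **Hasp:** I pinched its roller, swung it off the staple over the shut lid to about 3.4 rad and let go. It settled leaning back over the lid.
- **Lid:** I raised it by the left tab to about 1.7 rad and released it. It stayed open in every later picture. I did not measure whether it reached the 1.75 stop.
- **Bottle:** I took the white, blue-capped bottle left of the chest by its cap and set it down about 15 mm in front of the middle of the floor. The weight came off the wrist force before I let go.

**Last checks:** the final wrist, scene and top pictures show the bottle upright in the bay and the lid open, with nothing touching the gripper. The tall orange-capped bottle, beaker, flask, timer and the green and purple look-alikes are where they began. The highest wrist-force readings were around 8 N. The folded hasp was last clearly seen just after the lid opened; it was out of clear view in the final pictures.

**One disagreement:** the bottle's cap measured about 35 mm across, by both gripper and camera, against the 28 mm in the description. I still took it to be the short bottle because the orange-capped bottle triangulated to about 153 mm, which matches the tall one. It was also the only bottle of its shape that was neither green nor purple.

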